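# Charge the bench air duster

## Task

Charge the hand-pumped air duster: first push its valve handle round until the outlet is fully shut (handle square to the nozzle), then pump the plunger with your fingertips, stroke after stroke, until the pressure pin stands fully out with its groove showing, and pump no further. Only push and press: do not touch the pin, leave the loose things round the duster where they lie, and end with the plunger up again and the valve still shut.

Things in the scene. Friction and masses are not known exactly. Their poses are not given: they have to be found in the camera images.
- air_tank: air duster fixed to the desk: grey plate 150 x 250 mm, silvery tank lying along y (72 mm thick, top 94 mm above the desk), steel pump barrel, pressure pin, relief valve (up to 129 mm, y = -28 mm), and at the tank's +y end a valve and thin brass nozzle (tip at y = +216 mm). Origin on the desk under the plate; z up, y along the tank to the nozzle, x from the pump's (robot's) side to the tank
- plunger_top (a point): top centre of the plunger's round black knob (47 mm wide, slightly domed, on an 11 mm rod), 168 mm above the desk when up; moves with the plunger. The barrel below it is 41 mm thick and ends 112 mm above the desk
- plunger (a joint): travel in m, straight down: 0 up, 0.032 stop. A spring (6 N up, 14 N down, up to 3 N more from the tank) returns it by itself. Valve shut: a stroke of 28 mm or more drives the pin 4 mm out, one of 16 to 25 mm 2 mm, under 12 mm nothing; let it come up fully (below 1 mm) between strokes
- valve_axis (a point): point on the vertical axis about which the valve handle turns, at 88 mm above the desk; fixed to the duster at x = +25, y = +145 mm of its frame
- valve_grip (a point): centre of the handle's black sleeve, 44 mm out from the valve's axis; turns with the handle. The sleeve is 16 mm wide, reaches from 23 to 65 mm from the axis and from 83 to 101 mm above the desk; below it are only the valve body (up to 82 mm, within 20 mm of the axis) and the nozzle (up to 67 mm)
- valve (a joint): handle angle in rad: 0 in line with the nozzle, along the duster's +y (open); grows clockwise seen from above to its stop at 1.57, square to the nozzle, along the duster's +x, away from the robot (shut). About 3 N at the sleeve turns it; it stays where it is left. While open (below about 1.1) no pressure builds up and what there is escapes: the pin drops back
- pin (a joint): how far the pin stands out in m: 0 empty, 0.024 fully out. It rises in steps of 2 mm and keeps its place between strokes. In the last stroke it may go up to 3.4 mm farther and settles back to about 0.024; one more full stroke after that drives it beyond 0.028: over-pressure, the tank overfilled
- pin_tip (a point): tip of the pressure pin, a vertical steel pin 9 mm thick on the tank's top, at x = +25, y = +35 mm of the duster's frame; 1 mm above its bush when empty. A dark turned groove 22.8 to 24.5 mm below the tip comes clear of the bush only when the pin is fully out
- pin_bush (a point): top centre of the brass bush in which the pin slides, 108 mm above the desk
- heat_sink: loose finned metal heat sink, 35 x 50 x 26 mm, beyond the nozzle; origin at the centre of its underside; a bystander
- motor_desk: loose small silvery motor, 24 x 45 x 19 mm, lying on the robot's side of the valve; origin at the centre of its underside; a bystander
- solder_spool: loose spool of solder wire, 50 x 50 x 38 mm, standing in front of the duster; origin at the centre of its underside; a bystander
- screwdriver_small: loose small screwdriver, 17 x 131 x 17 mm, lying beside the pump; origin at the centre of its underside; a bystander
- flux_tin: loose low round tin, 51 x 51 x 18 mm, near the pump; origin at the centre of its underside; a bystander

How it is judged (in metres and radians):
On the way, in this order (a step that is already met when the one before it is completed fails the run):
1. the valve handle has been pushed round to shut while the tank is still empty (value of joint valve above 1.45 rad and value of joint pin below 0.003 m), for 0.2 s.
2. the tank is part charged, by strokes with the valve shut, the plunger up between them (value of joint valve above 1.45 rad and value of joint pin between 0.007 and 0.019 m and value of joint plunger below 0.003 m), for 0.05 s.
3. the pin stands fully out by itself, the plunger having come up again (value of joint valve above 1.45 rad and value of joint pin above 0.0228 m and value of joint plunger below 0.003 m), for 0.2 s.
At the end, for the whole second after the job is handed in: valve handle within 0.12 rad of shut, pressure pin standing 22.8 to 25.5 mm out, plunger up (within 3 mm of the top) (all of step 3 and value of joint pin below 0.0255 m); the robot touches nothing.
It fails at once if pumped on after the pin was fully out: the pin driven beyond 28 mm (value of joint pin above 0.028 m).
It fails at once if the pin is touched by the robot (contact force between any of the fingers, the arm and pin above 0.5 N).
It fails at once if a loose thing near the duster is lifted, carried or knocked more than 20 mm (distance of any of heat_sink, motor_desk, solder_spool, screwdriver_small, flux_tin from where it was at the start of the episode above 0.02 m).
It also fails if it takes over 45 s, if anything falls off the work surface, if the arm or the gripper's body presses on something with over 40 N, if the wrist force passes 120 N, or if a joint passes its speed limit or range.

## Robot

A 6-joint arm with a two-finger parallel gripper is mounted at the origin on a cart in front of the work surface, level with it; the furniture and walls round the work are solid. World frame = base frame: x ahead of the robot, y to its left, z up, the work surface at z = 0. Lengths are in mm, angles in rad, forces in N, time in s.
With the tool pointing down it reaches from about 350 to 875 mm from the base axis. Payload 4.2 kg.
Tool frame: the origin (TCP) lies between the finger pads; the fingertips stand 14 mm ahead of it and the grasp point (between the pads) lies 5 mm behind it; z points along the fingers, y is the line along which they close (so a half turn about z gives the same grasp; the last joint's range is limited). The gripper opens to 85 mm and grips with 20 to 120 N. Pads are 22 mm wide; open, the fingers measure 114 mm over their backs; the gripper's body (76 mm by 85 mm) begins 54 mm behind the grasp point. The pads swing forward as they close: fully open they stand 13 mm farther back than shut.
Start: joints at [1.393, 0.385, 0.008, 0, -1.194, -0.259], TCP at [264.368, 566.312, 245.312] pointing down, gripper open.
Joint ranges: [-3.14, 3.14], [-1.21, 2.06], [-1.07, 1.41], [-3.16, 2.05], [-2.99, -0.16], [-3.1, 3.1]. Speed limits (rad/s): [2.79, 2.79, 3.14, 3.14, 3.14, 3.14].

## Interface

Orientations are given as a unit quaternion [x, y, z, w].
In Python, from bench import * gives the robot as it stands.
- The arm moves only by the tool carry_out, never from a script. Its argument "motion" is a list of rows, each a list of 7 numbers: the turn, a rotation vector about the tool's x, y, z in rad, then the shift along the tool's x, y, z in mm, then the opening, from -1 (shut) to 1 (fully open), so that 0 is half open. A call has 1 to 5 rows; each row is the pose to reach, as a shift and turn from the pose commanded when the call began, along the tool's axes at that moment; what a row does not reach only later rows make up. A row lasts 1/8 s, in which the tool goes at most 62.5 mm and 10.7 degrees, less where a joint would pass 70% of its speed; a pose out of reach is approached as far as the arm can. A call with a gripper value outside its range is refused whole. The fingers move at their own pace and stop on an object; the grip force is fixed at half the most. Time passes only in rows, so rows that repeat a pose let the fingers close. It gives the time, the measured TCP pose, the force, the opening and the grip force at its end, in the units of the state.
- read_state(): the state, without advancing time (a new reading comes with each control period).
- get_image(name): name is "side" or "top"; returns a dict with "color" (480x640x3 uint8, blue, green, red), "mtx" (3x3 intrinsics, pixels), "position" and "orientation" of the camera in the world. Camera axes: x right, y down, z forward; pixel columns grow to the right and rows downward; lengths in mm; the calibration is good to about 2 mm. A picture is of the moment at which its call begins. There is no depth.
- job_done(): hands the job in; it is judged then, once.
The state is a dict: "clock": time; "joints": joint angles; "joint_vel": joint speeds; "joint_efforts": joint torques, N m; "position": TCP position; "ee_rot": TCP orientation; "contact_force": force on the tool from outside, world axes, zero at the start; "wrist_torque": the same for the moment, N m; "gripper_width": finger opening in mm; "grasp_force": force on a finger pad.
Only numpy, scipy, OpenCV 4.12 (cv2) and the standard library are available. Lean on these libraries where they do the work, as an engineer would, in place of code of your own. Each camera call takes 0.05 s, during which the arm holds its last target. There are 200 camera calls.

## Working session

There is one attempt and no reset: what is moved stays moved. The work goes in short steps, Python scripts to look and compute and a tool call to move; the robot and the scene stay as the last step left them, time stands still between calls to the robot, and variables do not carry over. Pictures are saved under pics/ and viewed, at most 10 in all, crops included, and the job is handed in when it is done.

Besides the shell and the picture viewer there is one more tool, called after "Request:" in YAML: its name, and indented under it one key for each argument. carry_out: Moves the arm, as the interface text tells. Its arguments: {"type":"object","properties":{"motion":{"type":"array"}},"required":["motion"]}

```bash
mkdir -p pics
cat > h.py <<'E'
from bench import *
import numpy as np, cv2
from scipy.spatial.transform import Rotation as R
def snap(n,f):
    im=get_image(n); cv2.imwrite('pics/'+f,im['color']); return im
def ray(im,u,v,z):
    d=R.from_quat(im['orientation']).apply(np.linalg.inv(im['mtx'])@[u,v,1]); p=np.array(im['position'])
    return p+d*(z-p[2])/d[2]
def proj(im,P):
    c=R.from_quat(im['orientation']).inv().apply(np.array(P)-im['position']); q=im['mtx']@c; return q[:2]/q[2]
E
python3 - <<'E'
from h import *
for n in('top','side'):
    im=snap(n,n+'0.png'); print(im['position'],R.from_quat(im['orientation']).as_matrix().round(2).tolist(),im['mtx'].tolist() if hasattr(im['mtx'],'tolist') else im['mtx'])
s=read_state();print(s); print(R.from_quat(s['ee_rot']).as_matrix().round(3))
E
```

```text
[ 304.79192111  170.56361774 1125.59929152] [[-0.1, -0.97, 0.21], [-0.99, 0.1, -0.02], [0.0, -0.21, -0.98]] [[467.52450930374926, 0.0, 316.2378888716132], [0.0, 467.52450930374926, 227.84991827911105], [0.0, 0.0, 1.0]]
[ 118.29729588 -573.54993     683.22960229] [[0.88, -0.28, 0.38], [-0.48, -0.49, 0.73], [-0.02, -0.83, -0.56]] [[556.551018606714, 0.0, 309.39304825822904], [0.0, 556.551018606714, 241.26999715211622], [0.0, 0.0, 1.0]]
{'clock': 0.1, 'joints': array([ 1.39260802e+00,  3.85514343e-01,  6.75232681e-03, -4.33076294e-04,
       -1.19396820e+00, -2.58580148e-01]), 'joint_vel': array([ 0.00088466, -0.00273007,  0.0019367 ,  0.00289211,  0.00018805,
       -0.00103758]), 'joint_efforts': array([ 1.16874958e-04, -3.93322670e+01,  1.88927221e+01,  4.19799596e+00,
       -2.64310875e-03,  7.96318147e-06]), 'position': array([264.17058196, 565.88916212, 244.30629603]), 'ee_rot': array([ 9.76231000e-01, -2.16730381e-01, -1.62248684e-04,  9.74249140e-04]), 'contact_force': array([-0.04843257,  1.1547799 , -0.76078774]), 'wrist_torque': array([ 0.01496863,  0.0318111 , -0.01018349]), 'grasp_force': 0.0, 'gripper_width': 85.2758282858989}
[[ 0.906 -0.423 -0.001]
 [-0.423 -0.906 -0.002]
 [ 0.     0.002 -1.   ]]
```

View pics/top0.png

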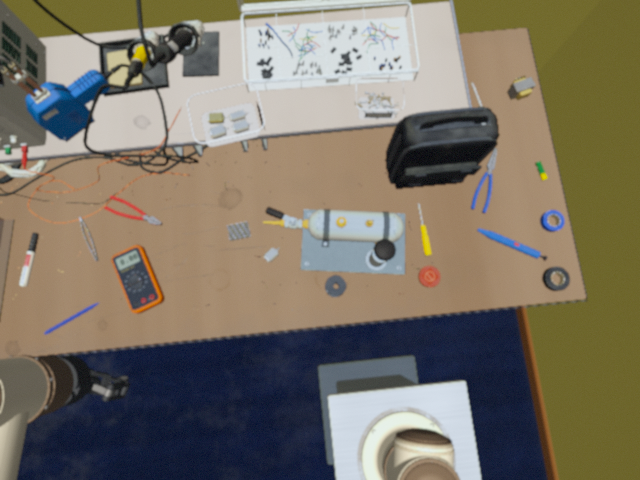

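View pics/side0.png

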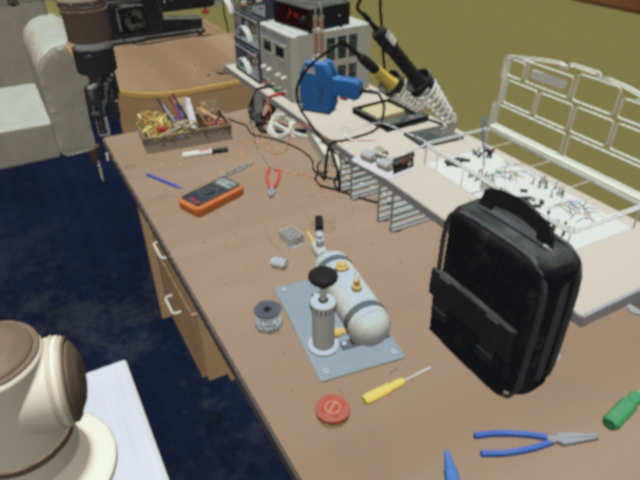

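The top view shows the duster's plate at about (302–405, 210–274), the knob at (385,249) and the handle sleeve at (274,213). The motor lies at (271,255). I'll enlarge both views to measure.

Run:
```python
import cv2
a=cv2.imread('pics/top0.png')[190:310,215:455]; b=cv2.imread('pics/side0.png')[205:435,240:440]
cv2.imwrite('pics/c1.png',cv2.resize(a,(800,400),interpolation=cv2.INTER_CUBIC)); cv2.imwrite('pics/c2.png',cv2.resize(b,(520,598),interpolation=cv2.INTER_CUBIC))
```

```text
(no output)
```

View pics/c1.png

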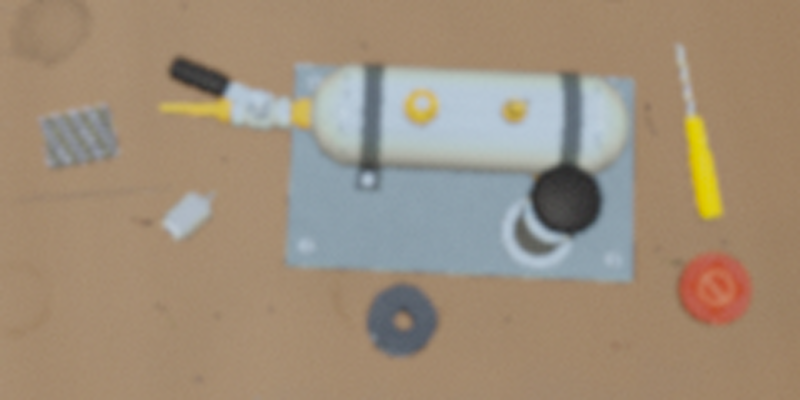

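View pics/c2.png

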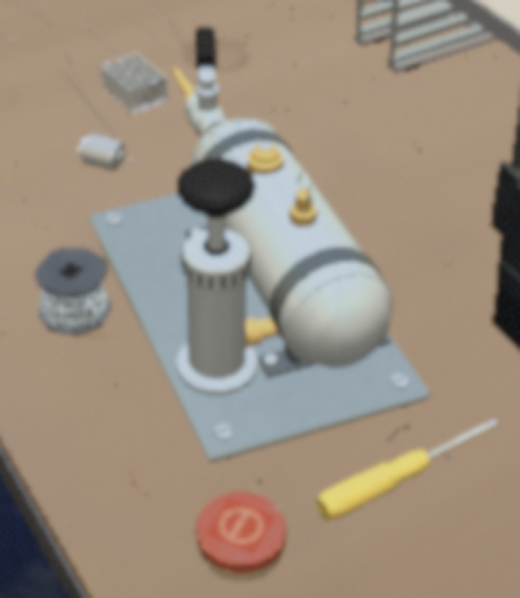

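The crops are clear. In c1 the plate corners are (295,64), (634,78), (632,281) and (288,265). The knob is at (567,199), the bush at (421,105), the sleeve runs (172,68)–(228,85), and the nozzle tip is at (160,108).

```bash
cat >> h.py <<'E'
def c1(im,u,v,z): return ray(im,215+u*.3-.35,190+v*.3-.35,z)[:2]
E
python3 - <<'E'
from h import *
im=get_image('top'); sd=get_image('side')
C=[c1(im,*p,4) for p in[(295,64),(634,78),(632,281),(288,265)]]
L=[(75,125),(75,-125),(-75,-125),(-75,125)]
P=L+[(25,35),(25,-28),(25,216)]; Q=C+[c1(im,421,105,108),c1(im,515,110,126),c1(im,160,108,62)]
P=np.array(P,float);Q=np.array(Q)
H=(P-P.mean(0)).T@(Q-Q.mean(0)); th=np.arctan2(H[0,1]-H[1,0],H[0,0]+H[1,1])
M=np.array([[np.cos(th),-np.sin(th)],[np.sin(th),np.cos(th)]]); o=Q.mean(0)-M@P.mean(0)
print('th',th,'o',o,'res',(Q-P@M.T-o).round(1).tolist())
k=c1(im,567,199,165);print('knob',k,(k-o)@M)
ax=o+M@[25,145]; print('axis',ax)
for p in[(172,68),(200,76),(228,85)]:
    g=c1(im,*p,100);l=(g-ax)@M;print('sleeve',g,l,'ang',np.arctan2(l[0],l[1]))
# side checks: full px = 240+u/2.6, 205+v/2.6
f=lambda u,v:(240+u/2.6-.3,205+v/2.6-.3)
print('side knob',ray(sd,*f(217,184),165)[:2],'bush',ray(sd,*f(265,155),108)[:2],'pred',o+M@[25,35])
for n,p,z in[('sink',(80,136),26),('motor',(188,216),19),('spool',(402,320),38),('tin',(715,288),18)]: print(n,(c1(im,*p,z)).round(),((c1(im,*p,z)-o)@M).round())
E
```

```text
th -0.14619351581038287 o [499.71088218  60.30232218] res [[1.0, 0.3], [1.3, -1.2], [0.6, -0.4], [0.9, -2.2], [0.1, 0.6], [-4.3, 3.2], [0.3, -0.2]]
knob [448.03226423  12.36914113] [-44.14476356 -54.9500614 ]
axis [545.56683189 200.11373758]
sleeve [574.14237911 256.35277509] [20.07819747 59.80181625] ang 0.32392003284511783
sleeve [566.64664938 237.9238047 ] [15.34703584 40.47750452] ang 0.3624038370289409
sleeve [558.47388802 219.59555631] [ 9.93139213 21.15421493] ang 0.438931451328898
side knob [446.19870338   6.54077116] bush [525.37853636  81.81105247] pred [529.54276697  91.28713539]
sink [550. 332.] [ 10. 277.]
motor [485. 260.] [-44. 196.]
spool [394. 117.] [-113.   41.]
tin [ 396. -108.] [ -78. -182.]
```

Request:
carry_out:
  motion:
    - [0,0,-0.15,60,26,0,-1]
    - [0,0,-0.29,115,50,0,-1]
    - [0,0,-0.29,172,75,0,-1]
    - [0,0,-0.29,229,100,0,-1]
    - [0,0,-0.29,286,125,0,-1]

```text
clock: 0.82
position: [471.6, 330.4, 245.3]
ee_rot: [0.997, -0.073, 0.0, -0.0]
contact_force: [0.3, -0.1, 0.1]
gripper_width: 0.3
grasp_force: 0.0
```

```bash
cat >> h.py <<'E'
th=-0.1462; M=np.array([[np.cos(th),-np.sin(th)],[np.sin(th),np.cos(th)]]); o=np.array([500,59.8])
def where(tx=None,ty=None,tz=None):
    s=read_state(); p=np.array(s['position']); l=(p[:2]-o)@M; T=R.from_quat(s['ee_rot']).as_matrix()
    print('t',round(s['clock'],2),'local',l.round(1),'z',p[2].round(1),'F',np.round(s['contact_force'],1),'w',round(s['gripper_width'],1),'yaw vs duster',round(np.arctan2(T[1,0],T[0,0])-th,3), 'tilt',T[:,2].round(3))
    if tx is not None:
        g=np.r_[o+M@[tx,ty],tz]; print('shift',(T.T@(g-p)).round(1))
E
python3 -c "
from h import *
where(9,199,200)"
```

```text
t 0.82 local [-67.5 263.6] z 245.3 F [ 0.3 -0.1  0.1] w 0.3 yaw vs duster -0.0 tilt [ 0.  0. -1.]
shift [76.5 64.6 45.3]
```

Request:
carry_out:
  motion:
    - [0,0,0,40,32,30,-1]
    - [0,0,0,76,65,60,-1]
    - [0,0,0,76,65,110,-1]
    - [0,0,0,76,65,125,-1]
    - [0,0,0,76,65,125,-1]

```text
clock: 1.45
position: [536.1, 256.9, 119.9]
ee_rot: [0.997, -0.073, -0.0, 0.001]
contact_force: [0.3, 0.9, 0.3]
gripper_width: -0.1
grasp_force: 0.0
```

```bash
python3 -c "
from h import *
where(9,199,91)
a=get_image('top')['color'][185:285,225:345];b=get_image('side')['color'][180:280,260:380]
f=lambda i:cv2.resize(i,(400,333),interpolation=cv2.INTER_CUBIC)
cv2.imwrite('pics/v1.png',np.hstack([f(a),f(b)]))"
```

```text
t 1.45 local [  7.  200.2] z 119.9 F [0.3 0.9 0.3] w -0.1 yaw vs duster 0.0 tilt [-0.001 -0.001 -1.   ]
shift [ 2.   1.2 28.9]
```

View pics/v1.png

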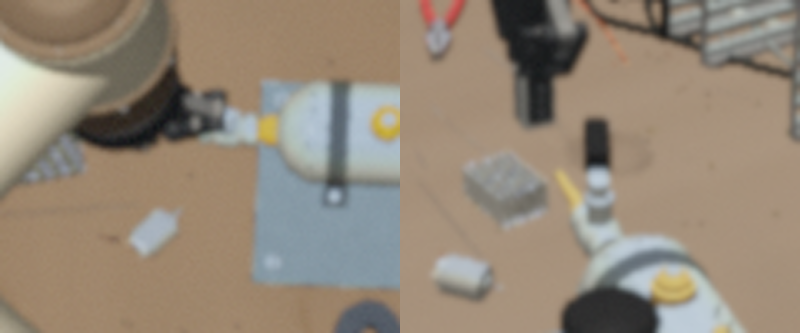

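The fingertips (535,122 in the right half) are clear of the sleeve (597,140) on its trailing side. Next: descend and sweep the arc.

Request:
carry_out:
  motion:
    - [0,0,0,0,0,29,-1]
    - [0,0,0,0,0,29,-1]
    - [0,0,0,12,3,29,-1]
    - [0,0,0,23,3,29,-1]
    - [0,0,0,33,4,29,-1]

```text
clock: 2.17
position: [568.8, 247.7, 91.9]
ee_rot: [0.997, -0.074, -0.0, -0.0]
contact_force: [-3.7, 1.0, 1.0]
gripper_width: 0.0
grasp_force: 1.5
```

Request:
carry_out:
  motion:
    - [0,0,0,10,5,0,-1]
    - [0,0,0,19,11,0,-1]
    - [0,0,0,26,19,0,-1]
    - [0,0,0,31,28,0,-1]
    - [0,0,0,31,33,0,-1]

```text
clock: 2.8
position: [596.1, 213.4, 91.7]
ee_rot: [0.997, -0.074, 0.003, -0.004]
contact_force: [-2.4, 19.0, -3.5]
gripper_width: -0.3
grasp_force: 9.1
```

```bash
python3 -c "
from h import *
where(71,162,91)
b=get_image('side')['color'][180:280,260:380]
f=lambda i:cv2.resize(i,(600,500),interpolation=cv2.INTER_CUBIC)
cv2.imwrite('pics/v2.png',f(b))"
```

```text
t 2.8 local [ 72.7 166. ] z 91.7 F [-2.4 19.  -3.5] w -0.3 yaw vs duster -0.002 tilt [ 0.006  0.007 -1.   ]
shift [-1.7  4.   0.6]
```

View pics/v2.png

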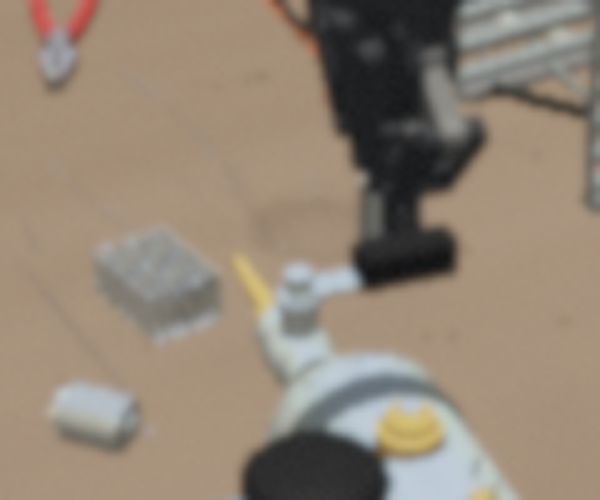

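The handle is at its stop: sleeve (405,258) square to the nozzle, with 19 N on it. Backing off and heading for the knob.

Request:
carry_out:
  motion:
    - [0,0,0,0,-12,0,-1]
    - [0,0,0,0,-14,-50,-1]
    - [0,0,0,0,-14,-110,-1]
    - [0,0,0,-10,20,-120,-1]
    - [0,0,0,-35,75,-120,-1]

```text
clock: 3.48
position: [549.7, 141.2, 212.8]
ee_rot: [0.997, -0.073, 0.002, -0.0]
contact_force: [0.8, -1.1, -0.2]
gripper_width: -0.0
grasp_force: 0.0
```

```bash
python3 -c "
from h import *
where(-44.5,-56,195)"
```

```text
t 3.48 local [37.3 87.8] z 212.8 F [ 0.8 -1.1 -0.2] w -0.0 yaw vs duster 0.001 tilt [ 0.004  0.    -1.   ]
shift [-82.  143.7  17.4]
```

Request:
carry_out:
  motion:
    - [0,0,0,-28,50,0,-1]
    - [0,0,0,-56,98,0,-1]
    - [0,0,0,-82,144,0,-1]
    - [0,0,0,-82,144,14,-1]
    - [0,0,0,-82,144,18,-1]

```text
clock: 4.1
position: [446.4, 10.6, 193.0]
ee_rot: [0.997, -0.074, -0.0, 0.0]
contact_force: [-0.2, 0.6, 1.0]
gripper_width: -0.1
grasp_force: 0.0
```

```bash
python3 -c "
from h import *
where(-44.5,-56,182)
a=get_image('top')['color'][190:290,310:430];b=get_image('side')['color'][200:300,270:390]
f=lambda i:cv2.resize(i,(400,333),interpolation=cv2.INTER_CUBIC)
cv2.imwrite('pics/v3.png',np.hstack([f(a),f(b)]))"
```

```text
t 4.1 local [-45.8 -56.4] z 193.0 F [-0.2  0.6  1. ] w -0.1 yaw vs duster -0.001 tilt [-0.    -0.001 -1.   ]
shift [ 1.3 -0.4 11. ]
```

View pics/v3.png

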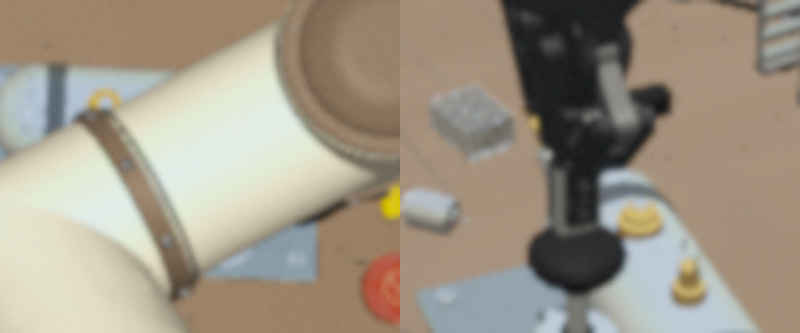

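Fingertips (575,215) are centred over the knob (577,258), and the pin bush is visible at (640,220). First stroke.

Request:
carry_out:
  motion:
    - [0,0,0,1,0,12,-1]
    - [0,0,0,1,0,28,-1]
    - [0,0,0,1,0,42,-1]
    - [0,0,0,1,0,44,-1]
    - [0,0,0,1,0,44,-1]

```text
clock: 4.82
position: [449.0, 11.8, 150.6]
ee_rot: [0.997, -0.072, 0.001, 0.0]
contact_force: [-3.5, 0.9, 13.1]
gripper_width: -0.0
grasp_force: 6.6
```

```bash
python3 -c "
from h import *
where()"
```

```text
t 4.83 local [-43.4 -54.9] z 150.6 F [-3.5  0.9 13.1] w -0.0 yaw vs duster 0.002 tilt [ 0.002 -0.    -1.   ]
```

Request:
carry_out:
  motion:
    - [0,0,0,0,0,-20,-1]
    - [0,0,0,0,0,-38,-1]
    - [0,0,0,0,0,-40,-1]
    - [0,0,0,0,0,-40,-1]

```text
clock: 5.32
position: [447.1, 11.1, 188.2]
ee_rot: [0.997, -0.073, -0.001, 0.0]
contact_force: [-0.1, 0.3, -0.3]
gripper_width: -0.1
grasp_force: 0.0
```

```bash
cat >> h.py <<'E'
def pin():
    s=get_image('side'); b0=np.r_[o+M@[25,35],108]
    print('exp bush',proj(s,b0).round(1),'px/mm up',(proj(s,b0+[0,0,24])-proj(s,b0)).round(1)/24)
    cr=s['color'][205:280,320:400]; return cv2.resize(cr,(400,375),interpolation=cv2.INTER_CUBIC)
E
python3 -c "
from h import *
where()
i0=cv2.resize(cv2.imread('pics/side0.png')[205:280,320:400],(400,375),interpolation=cv2.INTER_CUBIC)
cv2.imwrite('pics/v4.png',np.hstack([i0,pin()]))"
```

```text
t 5.33 local [-45.3 -55.9] z 188.2 F [-0.1  0.3 -0.3] w -0.1 yaw vs duster -0.0 tilt [-0.002 -0.    -1.   ]
exp bush [341.1 260.9] px/mm up [ 0.00833333 -0.47083333]
```

View pics/v4.png

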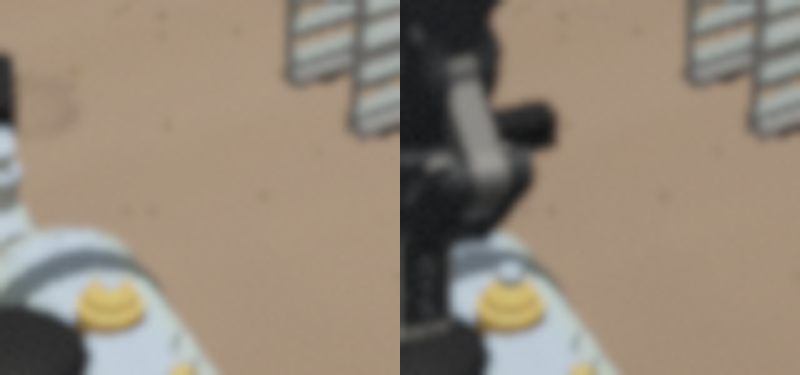

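The pin has come out a little, tip at (512,266) above the bush (right half). The stroke works, so I'll continue and measure the pin numerically after each one.

Request:
carry_out:
  motion:
    - [0,0,0,1,0,20,-1]
    - [0,0,0,1,0,38,-1]
    - [0,0,0,1,0,40,-1]
    - [0,0,0,1,0,40,-1]

```text
clock: 5.88
position: [449.2, 11.2, 150.3]
ee_rot: [0.997, -0.073, 0.0, 0.0]
contact_force: [-3.8, 2.4, 13.4]
gripper_width: 0.1
grasp_force: 6.7
```

Request:
carry_out:
  motion:
    - [0,0,0,-1,0,-20,-1]
    - [0,0,0,-1,0,-38,-1]
    - [0,0,0,-1,0,-40,-1]
    - [0,0,0,-1,0,-40,-1]

```text
clock: 6.38
position: [446.6, 10.8, 188.0]
ee_rot: [0.997, -0.073, -0.001, 0.0]
contact_force: [-1.0, 0.1, -0.3]
gripper_width: -0.1
grasp_force: 0.0
```

```bash
cat >> h.py <<'E'
def prof(f):
    c=snap('side',f)['color'].astype(int); b=cv2.imread('pics/side0.png').astype(int)
    print('row:diff',[(r,int(np.abs(c[r,341:344]-b[r,341:344]).sum(1).mean())) for r in range(244,264)])
E
python3 -c "
from h import *
where();prof('s2.png')"
```

```text
t 6.38 local [-45.7 -56.2] z 188.0 F [-1.   0.1 -0.3] w -0.1 yaw vs duster -0.001 tilt [-0.002 -0.001 -1.   ]
row:diff [(244, 315), (245, 283), (246, 230), (247, 168), (248, 105), (249, 56), (250, 28), (251, 15), (252, 12), (253, 10), (254, 5), (255, 67), (256, 174), (257, 203), (258, 104), (259, 87), (260, 207), (261, 195), (262, 117), (263, 44)]
```

Request:
carry_out:
  motion:
    - [0,0,0,1,0,20,-1]
    - [0,0,0,1,0,38,-1]
    - [0,0,0,1,0,40,-1]
    - [0,0,0,1,0,40,-1]

```text
clock: 6.92
position: [449.0, 11.1, 150.3]
ee_rot: [0.997, -0.073, 0.0, 0.0]
contact_force: [-3.7, 1.4, 12.7]
gripper_width: 0.0
grasp_force: 6.8
```

Request:
carry_out:
  motion:
    - [0,0,0,-1,0,-20,-1]
    - [0,0,0,-1,0,-38,-1]
    - [0,0,0,-1,0,-40,-1]
    - [0,0,0,-1,0,-40,-1]

```text
clock: 7.42
position: [446.6, 10.8, 188.0]
ee_rot: [0.997, -0.074, -0.001, 0.0]
contact_force: [-0.7, -0.1, -0.1]
gripper_width: -0.1
grasp_force: 0.0
```

```bash
python3 -c "
from h import *
where();prof('s3.png')"
```

```text
t 7.42 local [-45.7 -56.3] z 188.0 F [-0.7 -0.1 -0.1] w -0.1 yaw vs duster -0.001 tilt [-0.003 -0.001 -1.   ]
row:diff [(244, 319), (245, 282), (246, 232), (247, 169), (248, 106), (249, 56), (250, 29), (251, 15), (252, 6), (253, 12), (254, 62), (255, 133), (256, 160), (257, 72), (258, 53), (259, 161), (260, 218), (261, 196), (262, 118), (263, 44)]
```

Request:
carry_out:
  motion:
    - [0,0,0,1,0,20,-1]
    - [0,0,0,1,0,38,-1]
    - [0,0,0,1,0,40,-1]
    - [0,0,0,1,0,40,-1]

```text
clock: 7.98
position: [448.9, 11.0, 150.2]
ee_rot: [0.997, -0.073, 0.0, 0.0]
contact_force: [-3.5, 1.7, 13.7]
gripper_width: 0.2
grasp_force: 6.8
```

Request:
carry_out:
  motion:
    - [0,0,0,-1,0,-20,-1]
    - [0,0,0,-1,0,-38,-1]
    - [0,0,0,-1,0,-52,-1]
    - [0,0,0,-1,0,-80,-1]
    - [0,0,0,-1,0,-80,-1]

```text
clock: 8.6
position: [448.1, 11.2, 230.3]
ee_rot: [0.997, -0.073, 0.001, -0.0]
contact_force: [-0.9, -0.2, -0.5]
gripper_width: 0.5
grasp_force: 0.0
```

```bash
python3 -c "
from h import *
where();prof('s4.png')"
```

```text
t 8.6 local [-44.2 -55.6] z 230.3 F [-0.9 -0.2 -0.5] w 0.5 yaw vs duster -0.0 tilt [ 0.002  0.001 -1.   ]
row:diff [(244, 8), (245, 7), (246, 8), (247, 7), (248, 7), (249, 6), (250, 5), (251, 13), (252, 25), (253, 23), (254, 15), (255, 13), (256, 18), (257, 23), (258, 65), (259, 161), (260, 217), (261, 195), (262, 116), (263, 41)]
```

```bash
python3 -c "
from h import *
f=lambda n:cv2.resize(cv2.imread('pics/'+n)[236:272,330:356],(400,554)[0:1]*2 and (266,368),interpolation=cv2.INTER_CUBIC)
cv2.imwrite('pics/v5.png',np.hstack([f('s%d.png'%i) for i in(2,3,4)]))"
```

```text
(no output)
```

View pics/v5.png

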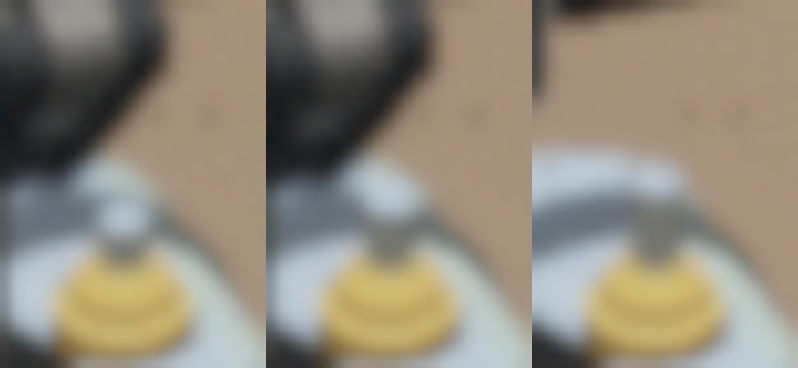

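Cap centres are at about rows 215, 200 and 180 (left to right), so the pin rises about 4 mm per stroke and stands near 16 mm now. Stroke 5.

Request:
carry_out:
  motion:
    - [0,0,0,1,0,40,-1]
    - [0,0,0,1,0,60,-1]
    - [0,0,0,1,0,78,-1]
    - [0,0,0,1,0,80,-1]
    - [0,0,0,1,0,80,-1]

```text
clock: 9.28
position: [448.0, 10.7, 149.9]
ee_rot: [0.997, -0.073, -0.001, 0.001]
contact_force: [-4.9, 1.8, 14.2]
gripper_width: -0.1
grasp_force: 6.9
```

Request:
carry_out:
  motion:
    - [0,0,0,-1,0,-20,-1]
    - [0,0,0,-1,0,-38,-1]
    - [0,0,0,-1,0,-52,-1]
    - [0,0,0,-1,0,-80,-1]
    - [0,0,0,-1,0,-80,-1]

```text
clock: 9.9
position: [448.0, 11.2, 230.2]
ee_rot: [0.997, -0.073, 0.001, -0.0]
contact_force: [0.1, -0.9, 0.2]
gripper_width: 0.3
grasp_force: 0.0
```

```bash
cat >> h.py <<'E'
def cap(f,g='s4.png'):
    snap('side',f)
    for n in(g,f):
        c=cv2.imread('pics/'+n).astype(int)[244:264,341:344].mean(1); print(n,[(244+i,int(x[0]),int(x[2])) for i,x in enumerate(c)])
E
python3 -c "
from h import *
where();cap('s5.png')"
```

```text
t 9.9 local [-44.4 -55.7] z 230.2 F [ 0.1 -0.9  0.2] w 0.3 yaw vs duster -0.001 tilt [ 0.002  0.001 -1.   ]
s4.png [(244, 123, 165), (245, 123, 165), (246, 123, 165), (247, 123, 165), (248, 124, 165), (249, 124, 165), (250, 131, 167), (251, 153, 172), (252, 181, 178), (253, 197, 181), (254, 186, 168), (255, 151, 141), (256, 119, 120), (257, 110, 114), (258, 110, 114), (259, 110, 116), (260, 113, 124), (261, 113, 144), (262, 115, 175), (263, 118, 200)]
s5.png [(244, 123, 165), (245, 123, 165), (246, 123, 165), (247, 123, 164), (248, 130, 166), (249, 150, 171), (250, 179, 178), (251, 196, 181), (252, 188, 170), (253, 155, 146), (254, 123, 124), (255, 112, 117), (256, 110, 115), (257, 109, 113), (258, 109, 114), (259, 110, 116), (260, 111, 123), (261, 112, 143), (262, 115, 176), (263, 117, 200)]
```

The cap moved up another 1.9 px (4 mm), so the pin is at about 20 mm. Last stroke.

Request:
carry_out:
  motion:
    - [0,0,0,1,0,40,-1]
    - [0,0,0,1,0,60,-1]
    - [0,0,0,1,0,78,-1]
    - [0,0,0,1,0,80,-1]
    - [0,0,0,1,0,80,-1]

```text
clock: 10.58
position: [447.9, 10.7, 149.9]
ee_rot: [0.997, -0.073, -0.001, 0.001]
contact_force: [-5.1, 1.2, 13.1]
gripper_width: -0.3
grasp_force: 6.9
```

Request:
carry_out:
  motion:
    - [0,0,0,-1,0,-20,-1]
    - [0,0,0,-1,0,-38,-1]
    - [0,0,0,-1,0,-52,-1]
    - [0,0,0,-1,0,-100,-1]
    - [0,0,0,-1,0,-100,-1]

```text
clock: 11.2
position: [448.9, 11.4, 251.7]
ee_rot: [0.997, -0.073, 0.003, -0.001]
contact_force: [0.3, 0.3, -0.7]
gripper_width: 0.6
grasp_force: 0.0
```

```bash
python3 -c "
from h import *
where();cap('s6.png','s5.png')
cv2.imwrite('pics/v6.png',cv2.resize(cv2.imread('pics/s6.png')[190:280,270:390],(800,600),interpolation=cv2.INTER_CUBIC))"
```

```text
t 11.2 local [-43.5 -55.3] z 251.7 F [ 0.3  0.3 -0.7] w 0.6 yaw vs duster -0.0 tilt [ 0.005  0.002 -1.   ]
s5.png [(244, 123, 165), (245, 123, 165), (246, 123, 165), (247, 123, 164), (248, 130, 166), (249, 150, 171), (250, 179, 178), (251, 196, 181), (252, 188, 170), (253, 155, 146), (254, 123, 124), (255, 112, 117), (256, 110, 115), (257, 109, 113), (258, 109, 114), (259, 110, 116), (260, 111, 123), (261, 112, 143), (262, 115, 176), (263, 117, 200)]
s6.png [(244, 126, 168), (245, 125, 167), (246, 129, 168), (247, 146, 171), (248, 176, 178), (249, 197, 183), (250, 192, 175), (251, 162, 152), (252, 129, 130), (253, 114, 119), (254, 113, 118), (255, 112, 117), (256, 111, 116), (257, 111, 115), (258, 110, 114), (259, 113, 118), (260, 121, 129), (261, 133, 152), (262, 139, 183), (263, 130, 204)]
```

View pics/v6.png

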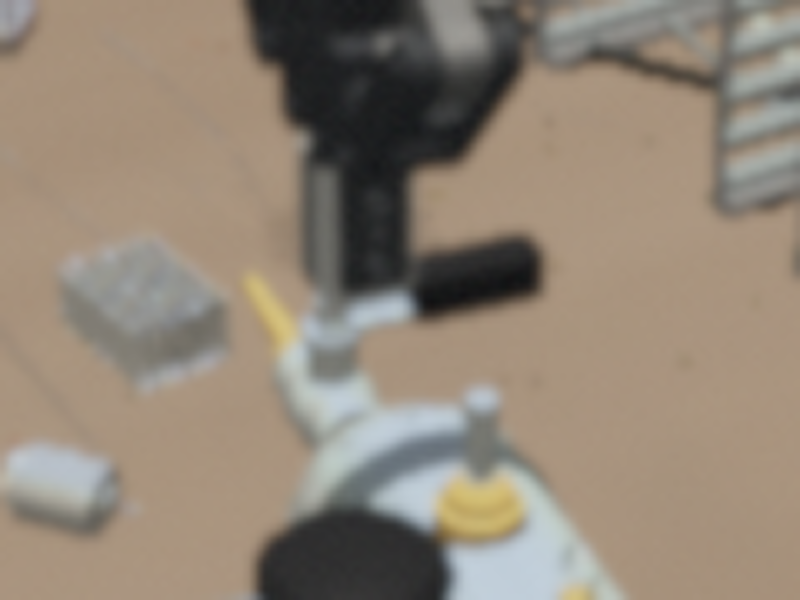

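The pin stands tall (480,390–480), the handle is square and the knob is up. I'll check the total rise numerically against the first strokes.

```bash
python3 -c "
from h import *
v=cv2.imread('pics/v4.png')
s1=cv2.resize(v[:,400:],(80,75),interpolation=cv2.INTER_AREA); s0=cv2.resize(v[:,:400],(80,75),interpolation=cv2.INTER_AREA)
I={}
for n in('s2','s3','s4','s5','s6'): I[n]=cv2.imread('pics/%s.png'%n)[205:280,320:400]
I={'s0':s0,'s1':s1,**I}
for n,i in I.items():
    c=i[39:63,21:24].astype(int).mean(1); print(n,[(244+k,int(x[0]),int(x[2])) for k,x in enumerate(c)][4 if n!='s0' else 10:])
b0=np.r_[o+M@[25,35],108]; s=get_image('side'); print([(h,proj(s,b0+[0,0,h+1]).round(2)[1]) for h in(0,4,8,12,16,20,24)])
"
```

```text
s0 [(254, 175, 167), (255, 152, 141), (256, 129, 116), (257, 124, 110), (258, 142, 127), (259, 175, 159), (260, 197, 184), (261, 196, 193), (262, 173, 200), (263, 141, 208), (264, 121, 210), (265, 111, 205), (266, 103, 195), (267, 105, 194)]
s1 [(248, 98, 133), (249, 111, 149), (250, 122, 159), (251, 138, 167), (252, 160, 173), (253, 176, 175), (254, 172, 164), (255, 150, 138), (256, 140, 124), (257, 163, 142), (258, 188, 166), (259, 192, 173), (260, 173, 163), (261, 140, 157), (262, 119, 176), (263, 117, 198), (264, 115, 206), (265, 109, 202), (266, 100, 191), (267, 102, 190)]
s2 [(248, 95, 128), (249, 109, 147), (250, 122, 159), (251, 138, 166), (252, 160, 172), (253, 176, 175), (254, 179, 169), (255, 178, 161), (256, 191, 169), (257, 195, 174), (258, 177, 161), (259, 142, 136), (260, 117, 126), (261, 113, 143), (262, 115, 175), (263, 117, 199), (264, 115, 206), (265, 109, 202), (266, 100, 191), (267, 102, 189)]
s3 [(248, 94, 128), (249, 109, 147), (250, 122, 159), (251, 138, 166), (252, 163, 174), (253, 187, 181), (254, 202, 185), (255, 203, 182), (256, 185, 166), (257, 146, 136),
[... 682 characters left out ...]
 113), (258, 109, 114), (259, 110, 116), (260, 111, 123), (261, 112, 143), (262, 115, 176), (263, 117, 200), (264, 116, 207), (265, 109, 203), (266, 101, 192), (267, 102, 190)]
s6 [(248, 176, 178), (249, 197, 183), (250, 192, 175), (251, 162, 152), (252, 129, 130), (253, 114, 119), (254, 113, 118), (255, 112, 117), (256, 111, 116), (257, 111, 115), (258, 110, 114), (259, 113, 118), (260, 121, 129), (261, 133, 152), (262, 139, 183), (263, 130, 204), (264, 119, 209), (265, 111, 205), (266, 103, 195), (267, 104, 192)]
[(0, np.float64(260.41)), (4, np.float64(258.55)), (8, np.float64(256.68)), (12, np.float64(254.81)), (16, np.float64(252.92)), (20, np.float64(251.03)), (24, np.float64(249.12))]
```

Every stroke matches the predicted rows, and the final cap row of 249.2 corresponds to 24 mm. Handing in.

```bash
python3 -c "
from bench import *
print(job_done())"
```

```text
the job is handed in; nothing more can be done
None
```

I've handed the job in: the valve is shut and six full strokes brought the pin to about 24 mm by camera measurement. The plunger is up, the arm is clear of everything, and the clock read about 11 s of the 45 s limit; I don't have the judge's result.

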